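# Sort the watchmaker's vial case and shut it

## Task

Put the vial case in order for the next repair: draw the red vial out of its hole and lay it gently, flat, in the shallow aluminium work tray, and push the yellow and the blue vial fully home in the rack. Then lower the wooden lid until it is fully closed over the rack, and leave everything else on the bench where it is.

Things in the scene. Friction and masses are not known exactly. Their poses are not given: they have to be found in the camera images.
- case: Fixed wooden vial case, 210 (x) x 200 (y) x 60 (z) mm. Origin: centre of its underside. A rack block 60 mm high fills x +10 to +105 mm. In front of it (x -105 to +10) lie three open black lanes at y = -64, 0, +64 mm, floor z = 20 mm, each with two rails 5 mm high, 26 mm apart; the -x end is open. Case and tray stand either side of the bench's middle, either way round.
- rack_face (a point): Mouth of the middle hole, on the rack's upright front face at (10, 0, 34) mm of the case. Three round level holes, 32 mm wide, in line with the lanes (y = -64, 0, +64 mm), axes along the case's x, each 85 mm deep to a solid back stop. Which vial is in which lane varies.
- lid (a joint): Wooden lid hinged on the rack's far (+x) top edge: 139 long, 200 wide, 6 mm thick, with a lip on its free edge hanging 30 mm down when closed. 0 = closed, level; grows as it opens; starts at 1.35 to 1.5, near upright. Stiff hinge (0.22 N m, 2 to 3 N at the edge): it stays where left, does not fall. The lip strikes any vial sticking out over about 35 mm.
- lid_hinge (a point): On the case, the middle of the lid's hinge axis (axis along the case's y), at (105, 0, 62) mm of the case.
- lid_edge (a point): On the lid, the middle of its free edge on the outer (upper when closed) face, 139 mm from the hinge and 6 mm above the hinge plane when closed.
- vial_red: Red vial, 110 mm long, 28 mm diameter, 80 g, with an aluminium hexagonal cap (26 mm long, 28 mm across flats) that keeps it from rolling. Origin: the middle of its axis; +x points to its red closed end (in or towards the hole), -x to the cap. Starts level in a lane and partly in its hole, sticking out 65 to 75 mm.
- vial_yellow: Yellow vial, same size, mass and axes. Starts lying in its lane, its closed end 4 to 16 mm short of the hole. Fully home (against the back stop) it sticks out 25 mm: its origin is then at x = +40 mm, z = 34 mm of the case.
- vial_blue: Blue vial, same size, mass and axes. Starts partly in its hole, sticking out 55 to 75 mm. Fully home as for the yellow one.
- tray: Fixed shallow aluminium work tray with black lining, 180 (x) x 140 (y) x 16 (z) mm outside, walls and floor 4 to 5 mm thick. Origin: centre of its underside.
- screwdriver: Bystander: small screwdriver 150 mm long lying on the mat between case and tray. Leave alone.
- holder: Bystander: round brass movement holder, 64 mm wide, 18 mm high, upright. Origin: centre of its underside. Leave alone.
- loupe: Bystander: wooden eye loupe standing, 46 mm wide, 44 mm high, on the left. Leave alone.
- oil_jar: Bystander: amber glass jar, 48 mm wide, 55 mm high, on the right. Leave alone.
- pith_cup: Bystander: small steel bowl, 64 mm wide, 40 mm high, on the right. Leave alone.
- weight: Bystander: steel cylinder, 44 mm wide, 50 mm high, on the left. Leave alone.
Things that resemble listed ones, but are neither listed nor needed, are in the scene too. Leave any turquoise look-alike of the vial_yellow alone.

How it is judged (in metres and radians):
At the end, for the whole second after the job is handed in: The red vial lies flat (within 5 degrees of level) and still on the tray's floor; the yellow and blue vials are in rack holes within 6 mm of fully home; the lid is closed to less than 0.04 rad (5 mm at its edge) (x of vial_red in the frame of tray between -0.08 and 0.08 m and y of vial_red in the frame of tray between -0.06 and 0.06 m and z of vial_red in the frame of tray below 0.026 m and angle between vial_red's own x axis and vertical between 1.48 and 1.66 rad and linear speed of vial_red below 0.02 m/s and x of vial_yellow in the frame of case between 0.034 and 0.046 m and z of each of vial_yellow, vial_blue in the frame of case below 0.042 m and angle between the x axis of each of vial_yellow, vial_blue and the x axis of case, either way round below 0.1 rad and x of vial_blue in the frame of case between 0.034 and 0.046 m and value of joint lid below 0.04 rad); the robot touches nothing.
It fails at once if the red vial is dropped or slammed into the tray: over 0.6 m/s within 25 mm above its resting height there (linear speed of vial_red above 0.6 m/s and z of vial_red in the frame of tray below 0.044 m and x of vial_red in the frame of tray between -0.09 and 0.09 m and y of vial_red in the frame of tray between -0.07 and 0.07 m).
It fails at once if a bystander is moved by more than 30 mm (distance of any of screwdriver, holder, loupe, oil_jar, pith_cup, weight from where it was at the start of the episode above 0.03 m).
It also fails if it takes over 69 s, if anything falls off the work surface, if the arm or the gripper's body presses on something with over 40 N, if the wrist force passes 120 N, or if a joint passes its speed limit or range.

## Robot

A 6-joint arm with a two-finger parallel gripper is mounted at the origin on the work surface. World frame = base frame: x ahead of the robot, y to its left, z up, the work surface at z = 0. Lengths are in mm, angles in degrees, forces in N, time in s.
With the tool pointing down it reaches from about 300 to 850 mm from the base axis. Payload 4.2 kg.
Tool frame: the origin (TCP) lies at the very end of the fingers, on their centre line; the grasp point (between the pads) lies 19 mm behind it (env.grip_depth is the distance from the TCP to the grasp point, in mm); z points along the fingers, y is the line along which they close (so a half turn about z gives the same grasp; the last joint's range is limited). The gripper opens to 91 mm and grips with 3 to 60 N. Pads are 32 mm wide; open, the fingers measure 118 mm over their backs; the gripper's body (76 mm by 178 mm) begins 60 mm behind the grasp point.
Start: joints at [66.52, 18.312, 89.639, -0, 72.044, -1.146], TCP at [218.506, 531.882, 213.976] pointing down, gripper open.
Joint ranges: [-177.97, 177.97], [-48.28, 115.42], [12.27, 149.76], [-77.06, 257.06], [2.81, 150.46], [-146.56, 146.56]. Speed limits (degrees/s): [147.25, 147.25, 180, 180, 180, 180].

## Interface

Orientations are given as [roll, pitch, yaw] about the fixed x, y, z axes, in that order (R = Rz(yaw) Ry(pitch) Rx(roll)).
In Python, from workcell import env, cams gives the robot as it stands.
- The arm moves only by the tool apply_moves, never from a script. Its argument "deltas" is a list of rows, each a list of 5 numbers: the shift along the tool's x, y, z in m, then the turn about the tool's z in rad, then the opening, from -1 (shut) to 1 (fully open), so that 0 is half open. In form: [[tx, ty, tz, roll, gripper], ...]. A call has 1 to 5 rows; each row is the pose to reach, as a shift and turn from the pose commanded when the call began, along the tool's axes at that moment; what a row does not reach only later rows make up. A row lasts 1/10 s, in which the tool goes at most 50 mm and 8.59 degrees, less where a joint would pass 70% of its speed; a pose out of reach is approached as far as the arm can. A call with a gripper value outside its range is refused whole. The fingers move at their own pace and stop on an object; "grip_force" is the grip in N (left out, the last holds). Time passes only in rows, so rows that repeat a pose let the fingers close. It gives the time, the measured TCP pose, the force, the opening and the grip force at its end, in the units of the state.
- env.state(): the state, without advancing time (a new reading comes with each control period).
- cams.grab_frame(name): name is "scene" or "top" or "wrist"; returns the picture (400x640x3 uint8, blue, green, red); there is no depth.
- cams.get_calibration(name): a dict with "mtx" (3x3 intrinsics, pixels), "eye" and "attitude" of the camera in the world; the wrist camera has in their place "tool_from_camera" (4x4, takes a point from camera to tool coordinates, whose origin is the TCP and whose axes are the flange's). Camera axes: x right, y down, z forward; pixel columns grow to the right and rows downward; lengths in mm; the calibration is good to about 2 mm. A picture is of the moment at which its call begins: read the wrist's pose just before it. get_calibration takes no time and is no camera call.
- env.job_done(): hands the job in; it is judged then, once.
The state is a dict: "time_s": time; "qpos": joint angles; "qvel": joint speeds; "effort": joint torques, N m; "ee_pos": TCP position; "ee_rot": TCP orientation; "force": force on the tool from outside, world axes, zero at the start; "torque": the same for the moment, N m; "gripper_width": finger opening in mm; "gripper_force": force on a finger pad.
Only numpy, scipy, OpenCV 4.12 (cv2) and the standard library are available. Lean on these libraries where they do the work, as an engineer would, in place of code of your own. Each camera call takes 0.05 s, during which the arm holds its last target. There are 200 camera calls.

## Working session

There is one attempt and no reset: what is moved stays moved. The work goes in short steps, Python scripts to look and compute and a tool call to move; the robot and the scene stay as the last step left them, time stands still between calls to the robot, and variables do not carry over. Pictures are saved under pics/ and viewed, at most 10 in all, crops included, and the job is handed in when it is done.

Besides the shell and the picture viewer there is one more tool, called after "Emit:" as name([rows], argument=value, ...), one row to a line, values as JSON. apply_moves: Moves the arm, as the interface text tells. Its arguments: {"type":"object","properties":{"deltas":{"type":"array"},"grip_force":{"type":"number"}},"required":["deltas"]}

```bash
mkdir -p pics; python3 - <<'E'
from workcell import env,cams
import cv2,numpy as np
np.set_printoptions(precision=4,suppress=True)
a=cams.grab_frame("top");b=cams.grab_frame("scene")
cv2.imwrite("pics/top0.png",a);cv2.imwrite("pics/scene0.png",b)
for n in("top","scene","wrist"):print(n,cams.get_calibration(n))
print(env.state(),env.grip_depth)
E
```

```text
top {'mtx': array([[509.1975,   0.    , 314.8351],
       [  0.    , 509.1975, 210.3162],
       [  0.    ,   0.    ,   1.    ]]), 'eye': array([ 231.5197,    5.2668, 1686.9791]), 'attitude': array([-172.0453,    0.0346,  -88.4553])}
scene {'mtx': array([[440.2243,   0.    , 321.9867],
       [  0.    , 440.2243, 202.2189],
       [  0.    ,   0.    ,   1.    ]]), 'eye': array([893.0665, 632.1396, 959.5482]), 'attitude': array([-138.6781,   -0.9558,  146.5279])}
wrist {'mtx': array([[284.5444,   0.    , 315.6755],
       [  0.    , 284.5444, 202.2895],
       [  0.    ,   0.    ,   1.    ]]), 'tool_from_camera': array([[  -0.0004,   -0.9579,   -0.2872,   81.7216],
       [   1.    ,   -0.0002,   -0.001 ,    0.5369],
       [   0.0009,   -0.2872,    0.9579, -170.3559],
       [   0.    ,    0.    ,    0.    ,    1.    ]])}
{'time_s': 0.1, 'qpos': array([66.5195, 18.3485, 89.701 , -0.0007, 72.0415, -1.145 ]), 'qvel': array([-0.0151, -0.1111, -0.2337,  0.0382,  0.1941,  0.0155]), 'effort': array([  0.0006, -41.3331, -23.2511,   0.073 ,   0.0422,  -0.0001]), 'ee_pos': array([218.3318, 531.4493, 213.1888]), 'ee_rot': array([-179.9091,   -0.0012,  157.6647]), 'force': array([-0.6434, -0.5206, -0.808 ]), 'torque': array([-0.0024,  0.0024, -0.0133]), 'gripper_force': 0.0, 'gripper_width': 91.32786482487828} 18.8
```

View pics/top0.png

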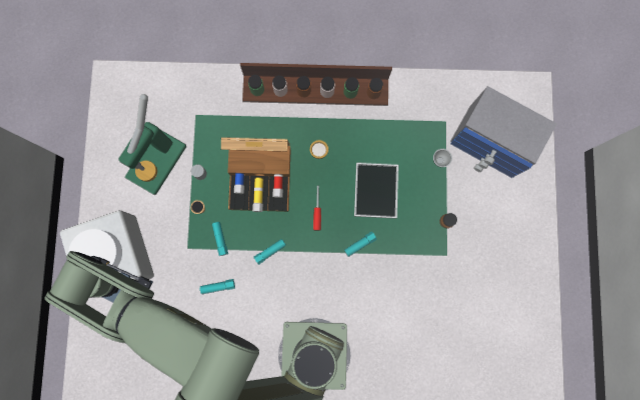

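View pics/scene0.png

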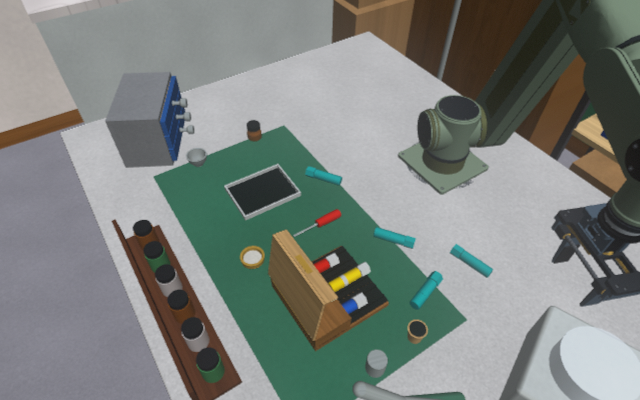

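The top view shows the case at about (259,180), with its holes facing the robot (+x away). Blue is on the left, yellow in the middle and red on the right. The tray is at (376,190), with turquoise decoys nearer the robot. Next I'll zoom in to localise.

```bash
cat > h.py <<'E'
import numpy as np,cv2
from scipy.spatial.transform import Rotation as Ro
from workcell import env,cams
np.set_printoptions(precision=1,suppress=True)
def pose(name,st=None):
    c=cams.get_calibration(name)
    if name!="wrist": return c["mtx"],np.array(c["eye"]),Ro.from_euler("xyz",c["attitude"],degrees=True).as_matrix()
    st=st or env.state(); R=Ro.from_euler("xyz",st["ee_rot"],degrees=True).as_matrix(); T=c["tool_from_camera"]
    return c["mtx"],st["ee_pos"]+R@T[:3,3],R@T[:3,:3]
def w(p,uv,z):
    K,e,R=p; d=R@np.linalg.solve(K,[uv[0],uv[1],1]); return e+d*(z-e[2])/d[2]
def px(p,X):
    K,e,R=p; c=K@(R.T@(np.asarray(X)-e)); return c[:2]/c[2]
E
python3 - <<'E'
from h import *
a=cv2.imread("pics/top0.png");x0,y0,s=185,110,4
cv2.imwrite("pics/c0.png",cv2.resize(a[120:240,210:410],None,fx=4,fy=4,interpolation=cv2.INTER_CUBIC))
p=pose("top")
print("tray",[w(p,q,16) for q in((357,163),(398,165),(397,218),(355,217))])
print("case front",[w(p,q,30) for q in((229,210),(288,211))])
E
```

```text
tray [array([ 629. , -124.6,   16. ]), array([ 625.8, -262.2,   16. ]), array([ 446.6, -259.7,   16. ]), array([ 446.2, -120.8,   16. ])]
case front [array([456.4, 294.5,  30. ]), array([458.3, 100.6,  30. ])]
```

View pics/c0.png

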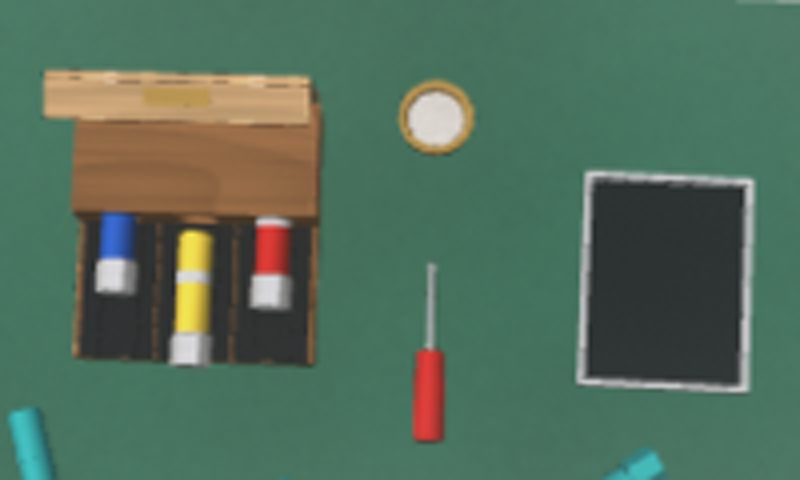

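The crop shows the rack's top front edge from (75,214) to (318,218) and the lane front from (76,358) to (314,365). The cap ends are blue (116,292), yellow (190,364) and red (270,308). The lid is upright and leaning slightly over.

```bash
python3 - <<'E'
from h import *
p=pose("top"); f=lambda u,v,z:w(p,((u+.5)/4+209.5,(v+.5)/4+119.5),z)
for n,u,v,z in [("rackL",75,213,60),("rackR",318,219,60),("frL",76,358,25),("frR",314,365,25),("blue",116,292,34),("yel",190,364,34),("red",270,308,34),("redhole",272,218,48),
 ("trayTL",585,172,16),("TR",753,181,16),("BR",748,390,16),("BL",578,383,16),("lidTL",44,72,200),("lidTR",310,78,200),("lidBL",44,116,190),("lidBR",309,124,190),("scr",428,440,10),("scr2",431,262,5)]: print(n,f(u,v,z))
E
```

```text
rackL [574.4 297.5  60. ]
rackR [574.7  99.3  60. ]
frL [460.  296.8  25. ]
frR [459.4 100.5  25. ]
blue [514.5 265.   34. ]
yel [456.3 201.6  34. ]
red [504.5 137.7  34. ]
redhole [577.1 137.8  48. ]
trayTL [ 630.2 -120.8   16. ]
TR [ 626.3 -261.8   16. ]
BR [ 449.4 -258.4   16. ]
BL [ 451.5 -117.8   16. ]
lidTL [652.4 301.1 200. ]
lidTR [653.1 100.9 200. ]
lidBL [621.  301.3 190. ]
lidBR [620.2 101.1 190. ]
scr [401.4   4.9  10. ]
scr2 [552.1   6.4   5. ]
```

Emit:
apply_moves([
  [-0.043,-0.026,0,-0.13,1],
  [-0.086,-0.051,0,-0.26,1],
  [-0.128,-0.077,0,-0.39,1],
  [-0.171,-0.103,0,-0.39,1],
  [-0.214,-0.128,0,-0.39,1],
], grip_force=20)

```text
time_s: 0.6
ee_pos: [368.3, 330.3, 213.7]
ee_rot: [-180.0, -0.0, -180.0]
force: [1.2, 0.3, -0.5]
gripper_width: 91.6
gripper_force: 0.0
```

Emit:
apply_moves([
  [-0.028,-0.038,0,0,1],
  [-0.056,-0.076,0,0,1],
  [-0.084,-0.114,0,0,0],
  [-0.112,-0.15,0,0,0],
  [-0.112,-0.15,0,0,0],
])

```text
time_s: 1.1
ee_pos: [482.5, 178.2, 213.5]
ee_rot: [-179.9, 0.1, 179.7]
force: [-0.0, 0.9, -0.3]
gripper_width: 70.5
gripper_force: 0.0
```

```bash
python3 - <<'E'
from h import *
s=env.state();im=cams.grab_frame("wrist");cv2.imwrite("pics/w1.png",im);print(s["ee_pos"],s["ee_rot"],s["gripper_width"])
np.savez("w1.npz",ee_pos=s["ee_pos"],ee_rot=s["ee_rot"])
E
```

```text
[482.5 178.2 213.5] [-179.9    0.1  179.7] 70.46160761293845
```

View pics/w1.png

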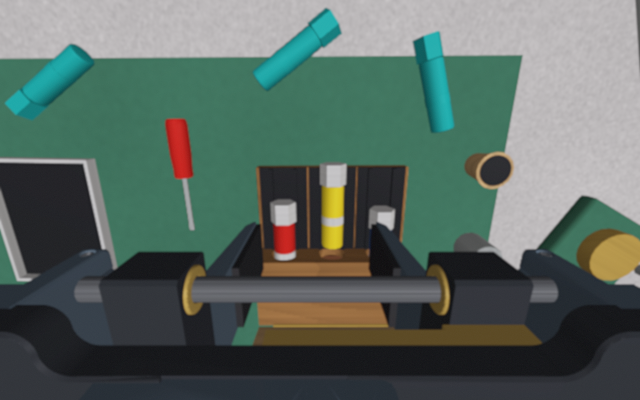

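The wrist view shows the lane front corners at (259,166) and (407,166). The cap tops are red (284,201–224), yellow (333,164) and blue (381,208), and the rack's front edge is near row 250. The gripper body is long along y, so it clears the lid.

```bash
python3 - <<'E'
from h import *
p=pose("wrist",dict(np.load("w1.npz")))
for n,u,v,z in [("frL",259,166,30),("frR",407,166,30),("div1",307.5,166,30),("div2",356.5,166,30),("red",284,203,48),("redglass",285,240,48),("yel",333.5,164,34),("yelglass",333,230,48),("blue",381,208,48),("rackL",259,249,60),("rackR",405,250,60)]: print(n,w(p,(u,v),z))
E
```

```text
frL [459.3 107.4  30. ]
frR [460.4 292.3  30. ]
div1 [459.7 168.   30. ]
div2 [460.  229.3  30. ]
red [502.4 139.   48. ]
redglass [552.  138.4  48. ]
yel [456.7 200.3  34. ]
yelglass [538.5 199.8  48. ]
blue [509.5 258.9  48. ]
rackL [558.7 106.8  60. ]
rackR [561.  289.4  60. ]
```

Emit:
apply_moves([
  [-0.033,-0.021,0,0,-0.15],
  [-0.065,-0.042,0.01,0,-0.15],
  [-0.065,-0.042,0.055,0,-0.15],
  [-0.065,-0.042,0.1,0,-0.15],
  [-0.065,-0.042,0.145,0,-0.15],
])

```text
time_s: 1.65
ee_pos: [544.2, 141.3, 67.5]
ee_rot: [180.0, 0.0, -179.9]
force: [0.1, -0.4, -0.8]
gripper_width: 38.9
gripper_force: 0.0
```

Emit:
apply_moves([
  [0,0,0,0,-0.15],
  [0,0,0.01,0,-0.15],
  [0,0,0.02,0,-0.15],
  [0,0,0.03,0,-0.15],
  [0,0,0.03,0,-0.15],
])

```text
time_s: 2.15
ee_pos: [544.5, 140.3, 38.7]
ee_rot: [-180.0, -0.0, -180.0]
force: [-0.3, -0.6, 0.8]
gripper_width: 38.7
gripper_force: 0.0
```

Emit:
apply_moves([
  [0,-0.003,0.004,0,-0.15],
  [0,-0.003,0.008,0,-0.15],
  [0,-0.003,0.01,0,-0.15],
  [0,-0.003,0.01,0,-0.15],
  [0,-0.003,0.01,0,-0.15],
])

```text
time_s: 2.65
ee_pos: [544.9, 137.2, 29.0]
ee_rot: [180.0, 0.0, -180.0]
force: [-0.1, -0.4, -0.5]
gripper_width: 38.6
gripper_force: 0.0
```

Emit:
apply_moves([
  [0,0,0,0,-0.6],
  [0,0,0,0,-0.6],
  [0,0,0,0,-0.6],
  [0,0,0,0,-0.6],
  [0,0,0,0,-0.6],
])

```text
time_s: 3.15
ee_pos: [545.0, 137.0, 29.1]
ee_rot: [-180.0, 0.0, -180.0]
force: [0.0, -2.8, 1.7]
gripper_width: 28.9
gripper_force: 20.0
```

Emit:
apply_moves([
  [0.012,0,-0.001,0,-0.6],
  [0.024,0,-0.001,0,-0.6],
  [0.036,0,-0.001,0,-0.6],
  [0.048,0,-0.001,0,-0.6],
  [0.06,0,-0.001,0,-0.6],
])

```text
time_s: 3.65
ee_pos: [483.1, 137.3, 29.9]
ee_rot: [180.0, -0.0, -180.0]
force: [0.6, 0.2, -0.5]
gripper_width: 28.9
gripper_force: 20.0
```

Emit:
apply_moves([
  [0,0,0,0,-0.6],
  [0,0,-0.02,0,-0.6],
  [0,0,-0.05,0,-0.6],
  [0,0,-0.08,0,-0.6],
  [0,0,-0.08,0,-0.6],
])

```text
time_s: 4.15
ee_pos: [487.8, 138.1, 113.7]
ee_rot: [179.9, 0.5, -180.0]
force: [0.2, 1.2, -0.6]
gripper_width: 29.3
gripper_force: 20.0
```

```bash
python3 - <<'E'
from h import *
s=env.state();im=cams.grab_frame("wrist");t=cams.grab_frame("scene")[150:380,230:460];im=cv2.resize(im[120:360,200:480],None,fx=1.5,fy=1.5)
t=cv2.resize(t,(360,360));cv2.imwrite("pics/w2.png",np.hstack([im,t]));print(s["ee_pos"],s["gripper_width"],s["force"])
E
```

```text
[487.8 138.1 113.7] 29.293634601295352 [ 0.2  1.2 -0.6]
```

View pics/w2.png

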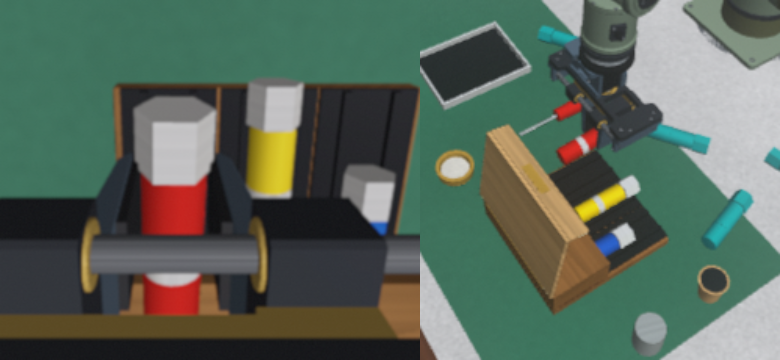

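Emit:
apply_moves([
  [-0.005,-0.045,0,0,-0.6],
  [-0.01,-0.09,0,0,-0.6],
  [-0.015,-0.135,0,0,-0.6],
  [-0.02,-0.18,0,0,-0.6],
  [-0.025,-0.225,0,0,-0.6],
])

```text
time_s: 4.75
ee_pos: [508.8, -89.3, 108.1]
ee_rot: [179.9, -0.2, -180.0]
force: [1.5, -0.5, -0.4]
gripper_width: 28.9
gripper_force: 20.0
```

Emit:
apply_moves([
  [-0.005,-0.04,0,0,-0.6],
  [-0.01,-0.07,0,0,-0.6],
  [-0.012,-0.1,0,0,-0.6],
  [-0.012,-0.1,0.02,0,-0.6],
  [-0.012,-0.1,0.05,0,-0.6],
])

```text
time_s: 5.25
ee_pos: [522.2, -189.1, 58.9]
ee_rot: [-180.0, 0.1, 179.9]
force: [0.1, -0.3, -2.2]
gripper_width: 28.8
gripper_force: 20.0
```

Emit:
apply_moves([
  [0,0,0,0,-0.6],
  [0,0,0.008,0,-0.6],
  [0,0,0.016,0,-0.6],
  [0,0,0.022,0,-0.6],
  [0,0,0.022,0,-0.6],
])

```text
time_s: 5.75
ee_pos: [521.6, -187.5, 37.5]
ee_rot: [180.0, -0.0, -180.0]
force: [-0.2, -0.9, -0.1]
gripper_width: 28.4
gripper_force: 20.0
```

Emit:
apply_moves([
  [0,0,0.004,0,-0.6],
  [0,0,0.008,0,-0.6],
  [0,0,0.012,0,-0.6],
  [0,0,0.015,0,-0.6],
  [0,0,0.018,0,-0.6],
])

```text
time_s: 6.25
ee_pos: [521.9, -187.8, 19.7]
ee_rot: [180.0, -0.0, -180.0]
force: [-0.8, 0.1, -1.3]
gripper_width: 28.7
gripper_force: 20.0
```

Emit:
apply_moves([
  [0,0,0.001,0,-0.6],
  [0,0,0.002,0,-0.6],
  [0,0,0.003,0,-0.6],
  [0,0,0.004,0,-0.6],
  [0,0,0.004,0,-0.6],
])

```text
time_s: 6.75
ee_pos: [522.0, -187.8, 15.9]
ee_rot: [180.0, 0.0, -180.0]
force: [-0.5, -0.9, -0.1]
gripper_width: 28.5
gripper_force: 20.0
```

Emit:
apply_moves([
  [0,0,0.001,0,-0.6],
  [0,0,0.002,0,-0.6],
  [0,0,0.003,0,-0.6],
  [0,0,0.003,0,-0.6],
  [0,0,0.003,0,-0.6],
])

```text
time_s: 7.25
ee_pos: [521.9, -187.8, 13.1]
ee_rot: [180.0, 0.0, -180.0]
force: [-0.1, 0.9, 2.2]
gripper_width: 29.0
gripper_force: 20.0
```

Emit:
apply_moves([
  [0,0,0.001,0,-0.6],
  [0,0,0.001,0,-0.33],
  [0,0,0.001,0,-0.3],
  [0,0,0.001,0,0],
  [0,0,0.001,0,0],
])

```text
time_s: 7.75
ee_pos: [522.0, -187.8, 11.7]
ee_rot: [180.0, 0.0, -180.0]
force: [-0.4, 0.2, 0.4]
gripper_width: 44.0
gripper_force: 0.0
```

Emit:
apply_moves([
  [0,0,-0.01,0,0],
  [0,0,-0.03,0,0],
  [0,0,-0.07,0,-0.2],
  [0,0,-0.1,0,-0.6],
  [0,0,-0.1,0,-1],
])

```text
time_s: 8.25
ee_pos: [525.0, -188.9, 117.0]
ee_rot: [-179.8, 0.6, -180.0]
force: [0.9, 0.4, 0.6]
gripper_width: 24.5
gripper_force: 0.0
```

```bash
python3 - <<'E'
from h import *
s=env.state();im=cams.grab_frame("wrist");t=cams.grab_frame("top")[140:240,200:420]
t=cv2.resize(t,(640,291));cv2.imwrite("pics/w3.png",np.vstack([im[100:390],t]));print(s["ee_pos"],s["gripper_width"],s["force"])
E
```

```text
[ 525.  -188.9  117. ] 24.47907702983426 [0.9 0.4 0.6]
```

View pics/w3.png

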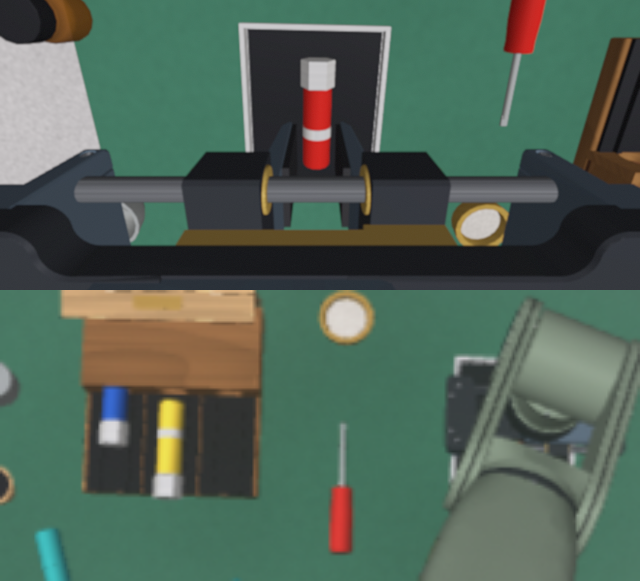

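The red vial lies flat in the tray, and the screwdriver and holder haven't moved. Next I'll push yellow.

Emit:
apply_moves([
  [0.012,0.048,0,0,-1],
  [0.024,0.096,0,0,-1],
  [0.036,0.144,0,0,-1],
  [0.048,0.192,0,0,-1],
  [0.06,0.24,0,0,-1],
])

```text
time_s: 8.85
ee_pos: [459.9, 53.7, 110.5]
ee_rot: [-180.0, -0.2, 180.0]
force: [1.5, 0.3, 0.0]
gripper_width: 0.2
gripper_force: 0.0
```

Emit:
apply_moves([
  [0.013,0.049,0,0,-1],
  [0.025,0.098,0,0,-1],
  [0.038,0.148,0.02,0,-1],
  [0.038,0.148,0.055,0,-1],
  [0.038,0.148,0.083,0,-1],
])

```text
time_s: 9.35
ee_pos: [421.7, 201.4, 26.5]
ee_rot: [-179.9, -0.2, -179.8]
force: [-0.3, -0.8, 0.2]
gripper_width: 0.5
gripper_force: 0.0
```

Emit:
apply_moves([
  [0,0,0,0,-1],
  [0,0,0,0,-1],
])

```text
time_s: 9.55
ee_pos: [423.2, 199.8, 28.3]
ee_rot: [-179.9, -0.1, -180.0]
force: [0.2, 0.4, 0.4]
gripper_width: 0.6
gripper_force: 0.0
```

Emit:
apply_moves([
  [-0.01,0,0,0,-1],
  [-0.017,0,0,0,-1],
  [-0.022,0,0,0,-1],
  [-0.027,0,0,0,-1],
  [-0.032,0,0,0,-1],
])

```text
time_s: 10.05
ee_pos: [456.3, 200.0, 29.3]
ee_rot: [180.0, 0.0, 180.0]
force: [-1.4, 0.2, 1.3]
gripper_width: 0.4
gripper_force: 0.6
```

Emit:
apply_moves([
  [-0.006,0,0,0,-1],
  [-0.012,0,0,0,-1],
  [-0.018,0,0,0,-1],
  [-0.024,0,0,0,-1],
  [-0.03,0,0,0,-1],
])

```text
time_s: 10.55
ee_pos: [486.3, 200.2, 28.9]
ee_rot: [180.0, -0.0, -180.0]
force: [-1.7, -0.1, 1.5]
gripper_width: 0.4
gripper_force: 0.7
```

Emit:
apply_moves([
  [-0.008,0,0,0,-1],
  [-0.016,0,0,0,-1],
  [-0.024,0,0,0,-1],
  [-0.032,0,0,0,-1],
  [-0.038,0,0,0,-1],
])

```text
time_s: 11.05
ee_pos: [524.8, 200.2, 28.9]
ee_rot: [180.0, 0.0, -180.0]
force: [-0.7, 1.2, 0.7]
gripper_width: 0.3
gripper_force: 0.6
```

Emit:
apply_moves([
  [-0.002,0,0,0,-1],
  [-0.004,0,0,0,-1],
  [-0.006,0,0,0,-1],
  [-0.008,0,0,0,-1],
  [-0.009,0,0,0,-1],
])

```text
time_s: 11.55
ee_pos: [533.0, 200.2, 29.0]
ee_rot: [180.0, 0.0, -180.0]
force: [-0.2, 0.1, -0.4]
gripper_width: 0.2
gripper_force: 0.3
```

Emit:
apply_moves([
  [-0.001,0,0,0,-1],
  [-0.002,0,0,0,-1],
  [-0.003,0,0,0,-1],
  [-0.004,0,0,0,-1],
  [-0.004,0,0,0,-1],
])

```text
time_s: 12.05
ee_pos: [535.7, 200.1, 29.0]
ee_rot: [-180.0, -0.1, 180.0]
force: [-4.6, 0.3, 3.9]
gripper_width: 0.3
gripper_force: 2.5
```

Emit:
apply_moves([
  [-0.001,0,0,0,-1],
  [-0.002,0,0,0,-1],
  [-0.002,0,0,0,-1],
])

```text
time_s: 12.35
ee_pos: [535.7, 200.1, 29.0]
ee_rot: [-180.0, -0.4, 180.0]
force: [-9.8, 0.8, 8.0]
gripper_width: 0.2
gripper_force: 4.8
```

Emit:
apply_moves([
  [0.03,0,0,0,-1],
  [0.06,0,-0.01,0,-1],
  [0.07,0.03,-0.045,0,-1],
  [0.07,0.064,-0.045,0,-1],
  [0.07,0.064,-0.045,0,-1],
])

```text
time_s: 12.85
ee_pos: [470.9, 268.1, 75.6]
ee_rot: [179.8, 0.4, -179.8]
force: [0.4, 0.3, -0.1]
gripper_width: 0.5
gripper_force: 0.0
```

Emit:
apply_moves([
  [0,0,0,0,-1],
  [0,0,0.02,0,-1],
  [0,0,0.045,0,-1],
  [0,0,0.045,0,-1],
])

```text
time_s: 13.25
ee_pos: [466.8, 261.9, 25.9]
ee_rot: [-179.8, -0.4, 180.0]
force: [-1.2, 0.2, 1.3]
gripper_width: 0.1
gripper_force: 0.0
```

Emit:
apply_moves([
  [-0.01,0,0,0,-1],
  [-0.017,0,0,0,-1],
  [-0.023,0,0,0,-1],
  [-0.029,0,0,0,-1],
  [-0.035,0,0,0,-1],
])

```text
time_s: 13.75
ee_pos: [504.3, 264.2, 29.5]
ee_rot: [180.0, 0.0, 180.0]
force: [-1.1, 0.4, 0.7]
gripper_width: 0.7
gripper_force: 0.7
```

Emit:
apply_moves([
  [-0.006,0,0,0,-1],
  [-0.012,0,0,0,-1],
  [-0.018,0,0,0,-1],
  [-0.023,0,0,0,-1],
  [-0.027,0,0,0,-1],
])

```text
time_s: 14.25
ee_pos: [531.2, 264.2, 28.9]
ee_rot: [180.0, -0.0, -180.0]
force: [-1.9, -0.6, 0.8]
gripper_width: 0.4
gripper_force: 0.7
```

Emit:
apply_moves([
  [-0.002,0,0,0,-1],
  [-0.004,0,0,0,-1],
  [-0.006,0,0,0,-1],
  [-0.007,0,0,0,-1],
  [-0.007,0,0,0,-1],
])

```text
time_s: 14.75
ee_pos: [535.8, 264.1, 28.9]
ee_rot: [-180.0, -0.2, 180.0]
force: [-5.9, 0.8, 3.6]
gripper_width: 0.4
gripper_force: 3.0
```

Emit:
apply_moves([
  [0.03,0,0,0,-1],
  [0.06,0,-0.01,0,-1],
  [0.06,-0.02,-0.055,0,-1],
  [0.06,-0.04,-0.1,0,-1],
  [0.06,-0.064,-0.14,0,-1],
])

```text
time_s: 15.25
ee_pos: [478.3, 200.0, 171.1]
ee_rot: [180.0, 0.1, -179.9]
force: [2.0, 0.5, 1.2]
gripper_width: 0.3
gripper_force: 0.0
```

Emit:
apply_moves([
  [0,0,-0.04,0,-1],
  [0,0,-0.08,0,-1],
  [-0.03,0,-0.08,0,-1],
  [-0.07,0,-0.08,0,-1],
  [-0.115,0,-0.08,0,-1],
])

```text
time_s: 15.75
ee_pos: [594.1, 200.2, 250.3]
ee_rot: [180.0, 0.2, -180.0]
force: [0.6, 0.3, 0.6]
gripper_width: 0.6
gripper_force: 0.0
```

```bash
python3 - <<'E'
from h import *
s=env.state();print(s["ee_pos"]);im=cams.grab_frame("wrist");t=cams.grab_frame("scene");cv2.imwrite("pics/w4.png",np.vstack([im[120:390],t[150:390,200:470].repeat(1,0)]) if 0 else np.hstack([im[:, 160:480],t[:,180:500]]))
p=pose("top");print(w(p,(248,104),0),w(p,(390,105),0))
E
```

```text
[594.1 200.2 250.3]
[830.7 252.8   0. ] [ 840.2 -236.3    0. ]
```

View pics/w4.png

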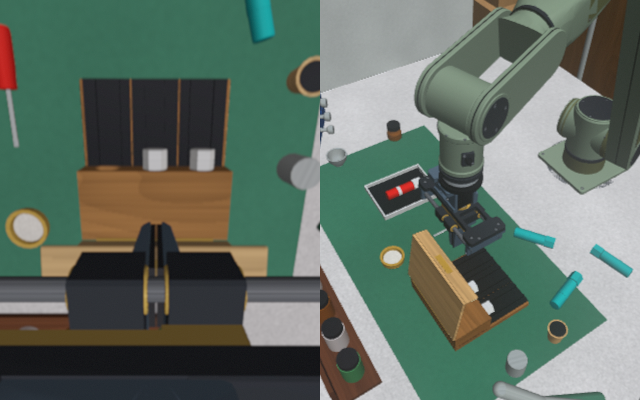

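Both yellow and blue are home, with the caps sticking out equally at (155,160) and (202,160). The lid is still upright, and the space behind it is free up to about x = 830.

Emit:
apply_moves([
  [-0.045,0,0,0,-1],
  [-0.09,0,0,0,-1],
  [-0.12,0,0,0,-1],
  [-0.12,0,0.04,0,-1],
  [-0.12,0,0.085,0,-1],
])

```text
time_s: 16.35
ee_pos: [714.9, 200.4, 164.6]
ee_rot: [179.9, 0.3, 180.0]
force: [1.1, 0.4, -0.8]
gripper_width: 0.5
gripper_force: 0.0
```

Emit:
apply_moves([
  [0,0,0,0,-1],
  [0.01,0,0,0,-1],
  [0.02,0,0,0,-1],
  [0.027,0,0,0,-1],
  [0.034,0,0,0,-1],
])

```text
time_s: 16.85
ee_pos: [678.7, 200.6, 166.7]
ee_rot: [179.9, 0.2, -180.0]
force: [-0.5, -0.6, 0.0]
gripper_width: 0.7
gripper_force: 0.1
```

Emit:
apply_moves([
  [0.014,0,0.002,0,-1],
  [0.024,0,0.004,0,-1],
  [0.034,0,0.008,0,-1],
  [0.043,0,0.013,0,-1],
  [0.053,0,0.019,0,-1],
])

```text
time_s: 17.35
ee_pos: [626.1, 200.5, 146.1]
ee_rot: [179.9, 0.2, -180.0]
force: [2.0, -0.1, 0.8]
gripper_width: 0.5
gripper_force: 0.8
```

Emit:
apply_moves([
  [0.008,0,0.006,0,-1],
  [0.015,0,0.013,0,-1],
  [0.022,0,0.021,0,-1],
  [0.028,0,0.03,0,-1],
  [0.033,0,0.039,0,-1],
])

```text
time_s: 17.85
ee_pos: [592.3, 200.2, 105.2]
ee_rot: [180.0, -0.0, -180.0]
force: [1.3, -0.6, 0.9]
gripper_width: 0.8
gripper_force: 0.6
```

Contact forces of about 2 N match the hinge friction, so the lid is following. Next I'll press it the rest of the way down.

Emit:
apply_moves([
  [0.004,0,0.008,0,-1],
  [0.007,0,0.016,0,-1],
  [0.009,0,0.024,0,-1],
  [0.01,0,0.03,0,-1],
  [0.01,0,0.035,0,-1],
])

```text
time_s: 18.35
ee_pos: [582.1, 200.1, 70.2]
ee_rot: [-180.0, -0.1, -180.0]
force: [-0.7, -0.2, 1.0]
gripper_width: 0.4
gripper_force: 0.5
```

Emit:
apply_moves([
  [0.01,0,0.001,0,-1],
  [0.025,0,0.002,0,-1],
  [0.025,0,0.003,0,-1],
  [0.025,0,0.004,0,-1],
  [0.025,0,0.004,0,-1],
])

```text
time_s: 18.85
ee_pos: [554.7, 200.0, 68.2]
ee_rot: [-180.0, -0.3, 180.0]
force: [-9.0, -0.4, 13.0]
gripper_width: 0.5
gripper_force: 6.0
```

Emit:
apply_moves([
  [0,0,-0.01,0,-1],
  [0,0,-0.05,0,-1],
  [0.03,0,-0.1,0,-1],
  [0.07,0,-0.14,0,-1],
  [0.11,0,-0.15,0,-1],
])

```text
time_s: 19.35
ee_pos: [453.6, 200.9, 219.0]
ee_rot: [179.8, 0.4, 180.0]
force: [-1.5, 0.5, 0.1]
gripper_width: 0.4
gripper_force: 0.0
```

Emit:
apply_moves([
  [0.04,0.02,0,0,-1],
  [0.07,0.06,0,0,-1],
  [0.08,0.1,0,0,-1],
  [0.09,0.13,0,0,-1],
  [0.09,0.13,0,0,-1],
])

```text
time_s: 19.85
ee_pos: [361.0, 333.4, 215.9]
ee_rot: [179.9, 0.1, -179.7]
force: [-0.2, -1.0, -0.6]
gripper_width: 0.4
gripper_force: 0.0
```

```bash
python3 - <<'E'
from h import *
s=env.state();print(s["ee_pos"],s["time_s"]);a=cams.grab_frame("top");t=cams.grab_frame("scene")
cv2.imwrite("pics/f.png",np.hstack([cv2.resize(a[110:260,185:455],(400,222)),cv2.resize(t[100:390,180:470],(400,400))[:222]*0+cv2.resize(t[140:350,160:470],(400,222))]))
E
```

```text
[361.  333.4 215.9] 19.85
```

View pics/f.png

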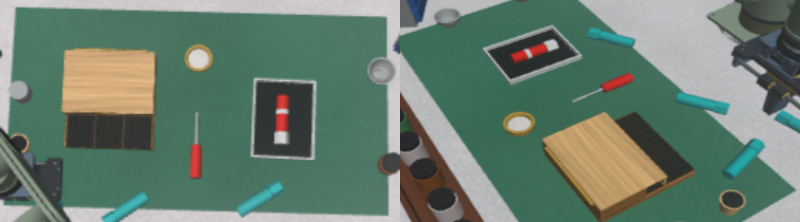

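The lid is flat over the rack, red lies in the tray and the bystanders are where they were. I'm handing the job in.

```bash
python3 -c "
from workcell import env
print(env.job_done())"
```

```text
the job is handed in; nothing more can be done
None
```

The job is handed in at about 20 s of the 69 s allowed, though no verdict came back: the red vial lies flat in the tray, yellow and blue are fully home, the lid is closed, and no bystander had visibly moved in the last pictures.

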